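# Pop the filter hatch of the air sampler

### The job

Get the air sampler with the red hatch ready for a filter change: with your fingertips press the dark pad on its hatch in once and let go, so that the push-push latch pops the hatch fully open. Keep your hands off the sampler for about two seconds to be sure the hatch stays up, and only then press the green button beside it all the way in and let go. Leave the other sampler shut and everything where it stands; nothing is to be lifted or pushed about, and the red hatch must not be pressed a second time.

Things in the scene. Friction and masses are not known exactly. Their poses are not given: they have to be found in the camera images.
- sampler_red: Grey air sampler with red hatch, a loose box 112 (x) x 124 (y) x 60 (z) mm, 2.7 kg, standing on the bench. Origin: centre of its underside; z up, its front (air slots) faces its own -x. In its own frame the hatch covers x -44..+30, y -15..+55 mm of the top, hinged along its far edge (x = +30 mm, z = 60 mm); the free edge is at the front (x = -44 mm). A green button stands on the top at x = -12, y = -39 mm. The one to work on.
- red_hatch (a joint): Angle of the red hatch, rad: about 0.003 latched shut (top 3.5 mm above the box), negative when pressed in (stop at -0.068), 1.25 fully open. Push-push latch: pressing the free edge in by about 4 mm (to below -0.055 rad, some 3 N) and letting go frees it; a damped spring then swings it up and back to 1.25 in about 1 s, its free edge passing up to 75 mm above the box. Pressing it down again latches it shut again. Beyond the stop it is rigid.
- red_latch (a joint): Indexing slide of the red hatch's latch, hidden inside, m: 0 at the start, moves on about 0.0025 when the hatch is pressed in and to about 0.0045 as it is let go, so 0.0045 for every press; it never goes back.
- sampler_blue: Grey air sampler with blue hatch, a loose box 112 (x) x 124 (y) x 60 (z) mm, 2.7 kg, standing on the bench. Origin: centre of its underside; z up, its front (air slots) faces its own -x. In its own frame the hatch covers x -44..+30, y -15..+55 mm of the top, hinged along its far edge (x = +30 mm, z = 60 mm); the free edge is at the front (x = -44 mm). A green button stands on the top at x = -12, y = -39 mm. To be left alone, shut.
- blue_hatch (a joint): Angle of the blue hatch, rad: about 0.003 latched shut, negative when pressed in, 1.25 fully open. It too pops open when pressed; to be left shut.
- blue_latch (a joint): Indexing slide of the blue hatch's latch, hidden inside, m: 0 while the hatch has not been pressed.
- red_press (a point): Middle of the dark rubber press pad (14 x 46 mm) on top of the red hatch, 14 mm behind its free edge; the spot to press straight down. Moves with the hatch. About 64 mm above the bench when shut.
- red_button_top (a point): Centre of the top of the sampler's round green service button, 22 mm across, in a black collar 38 mm across and 12 mm high, 59 mm to the right (its own -y) and 18 mm behind the hatch pad's middle. About 81 mm above the bench. Press straight down.
- red_button (a joint): Travel of the green button of the sampler with the red hatch, m: 0 up, 0.005 fully down (4 N); springs back.
- blue_button (a joint): The same for the green button of the sampler with the blue hatch; to be left alone.
- solder_spool: Bystander: black-flanged spool of silvery solder, 65 mm across, 46 mm high. Origin: centre of its underside. Leave it alone.
- timer: Bystander: small white timer with dark buttons, 62x68x21 mm. Origin: centre of its underside. Leave it alone.
- bronze_block: Bystander: flat yellow-brown metal block, 61x85x10 mm. Origin: centre of its underside. Leave it alone.
- marker: Bystander: black and blue marker pen lying down, 15 mm thick, 132 mm long. Origin: centre of its underside. Leave it alone.
- cot_jar: Bystander: round jar with orange cap, 62 mm across, 66 mm high. Origin: centre of its underside. Leave it alone.

How it is judged:
By the outcome, as a careful person would: the job done as asked, in the order asked, and still so for the second after the job is handed in, with the robot touching nothing.
It also fails if it takes over 38 s, if anything falls off the work surface, if the arm or the gripper's body presses on something with over 40 N, if the wrist force passes 120 N, or if a joint passes its speed limit or range.

### The arm

A 7-joint arm with a two-finger parallel gripper is mounted at the origin on a cart in front of the work surface, level with it; the furniture and walls round the work are solid. World frame = base frame: x ahead of the robot, y to its left, z up, the work surface at z = 0. Lengths are in m, angles in degrees, forces in N, time in s.
With the tool pointing down it reaches from about 0.425 to 1.025 m from the base axis. Payload 3.6 kg.
Tool frame: the origin (TCP) lies at the very end of the fingers, on their centre line; the grasp point (between the pads) lies 19 mm behind it; z points along the fingers, x is the direction in which the jaws open and shut, and the axes are right-handed (so a half turn about z gives the same grasp; the last joint's range is limited). The gripper opens to 85 mm and grips with 20 to 120 N. Pads are 22 mm wide; open, the fingers measure 114 mm over their backs; the gripper's body (76 mm by 85 mm) begins 54 mm behind the grasp point. The pads swing forward as they close: fully open they stand 13 mm farther back than shut.
Start: joints at [65.117, 33.873, 2.773, 92.16, -1.908, 54.013, -1.931], TCP at [0.242, -0.683, 0.231] pointing down, gripper open.
Joint ranges: [-153.93, 153.93], [-27.13, 128.08], [-72.61, 78.16], [10.71, 143.7], [-87.88, 267.88], [4.46, 118.87], [-176.78, 176.78]. Speed limits (degrees/s): [147.25, 147.25, 180, 180, 180, 180, 180].

### API

Orientations are given as [roll, pitch, yaw] about the fixed x, y, z axes, in that order (R = Rz(yaw) Ry(pitch) Rx(roll)).
In Python, from workcell import bot gives the robot as it stands.
- The arm moves only by the tool send_rows, never from a script. Its argument "steps" is one flat list of numbers, 4 for each row, row after row: the shift along the world's x, y, z in m, then the turn about the world's z in rad. In form: [tx, ty, tz, turn, tx, ty, tz, turn, ...]. A call has 1 to 5 rows; each row shifts and turns the pose as measured when the row begins; what a row does not reach is not made up. A row lasts 1/12 s, in which the tool goes at most 41.7 mm and 7.16 degrees, less where a joint would pass 70% of its speed; a pose out of reach is approached as far as the arm can. A call with a gripper value outside its range is refused whole. "jaw" is the finger opening in m, from 0 to 0.0854, set as the call begins (left out, the last holds). The fingers move at their own pace and stop on an object; the grip force is fixed at half the most. Time passes only in rows, so rows that do not move let the fingers close. It gives the time, the measured TCP pose, the force and the opening at its end, in the units of the state.
- bot.get_obs(): the state, without advancing time (a new reading comes with each control period).
- bot.read_camera(name): name is "scene" or "side" or "wrist"; returns the picture (384x512x3 uint8, red, green, blue); there is no depth.
- bot.camera_model(name): a dict with "vertical_fov" (degrees; the focal length in pixels is half the picture's height over the tangent of half this angle, whatever the lens; pixels are square), "cx", "cy" (the principal point, pixels), "world_to_cam" (4x4, takes a point from world to camera coordinates). Camera axes: x right, y down, z forward; pixel columns grow to the right and rows downward; lengths in m; the calibration is good to about 2 mm. A picture is of the moment at which its call begins: read the wrist's pose just before it. camera_model takes no time and is no camera call; for the wrist camera it gives the pose at the moment of the call.
- bot.job_done(): hands the job in, once; it reports no verdict.
The state is a dict: "t": time; "qpos": joint angles; "qd": joint speeds; "tau": joint torques, N m; "tool_pos": TCP position; "eef_rot": TCP orientation; "contact_force": force on the tool from outside, world axes, zero at the start; "wrist_torque": the same for the moment, N m; "grip_width": finger opening in m.
Only numpy, scipy, OpenCV 4.12 (cv2) and the standard library are available. Lean on these libraries where they do the work, as an engineer would, in place of code of your own. Each camera call takes 0.05 s, during which the arm holds its last target.

## Working session

There is one attempt and no reset: what is moved stays moved. The work goes in short steps, Python scripts to look and compute and a tool call to move; the robot and the scene stay as the last step left them, time stands still between calls to the robot, and variables do not carry over. Pictures are saved under pics/ and viewed, and the job is handed in when it is done.

Besides the shell and the picture viewer there is one more tool, called after "Request:" as name(argument=value, ...), one argument or row to a line, values as JSON. send_rows: Moves the arm, as the interface text tells. Its arguments: {"type":"object","properties":{"steps":{"type":"array"},"jaw":{"type":"number"}},"required":["steps"]}

```bash
mkdir -p pics; python3 - <<'E'
from workcell import bot
import cv2,numpy as np
o=bot.get_obs();print({k:np.round(v,3).tolist() for k,v in o.items()})
for n in("scene","side"):
    im=bot.read_camera(n);cv2.imwrite(f"pics/{n}0.png",im[:,:,::-1])
    m=bot.camera_model(n);print(n,m["vertical_fov"],m["cx"],m["cy"],np.round(m["world_to_cam"],4).tolist())
E
```

```text
{'t': 0.0, 'qpos': [65.117, 33.926, 2.768, 92.238, -1.908, 54.012, -1.93], 'qd': [-0.112, -0.132, -0.104, -0.102, 0.038, -0.076, -0.028], 'tau': [-0.001, -54.87, 1.547, -19.813, 0.009, 0.009, -0.0], 'tool_pos': [0.242, -0.683, 0.23], 'eef_rot': [179.992, 0.129, -70.469], 'contact_force': [0.468, 0.384, -0.806], 'wrist_torque': [0.006, -0.011, 0.062], 'grip_width': 0.085}
scene 48.230385207747815 253.9204765749237 194.8062698483174 [[0.9704, 0.2408, -0.0192, -0.4476], [0.1014, -0.478, -0.8725, 0.0297], [-0.2193, 0.8447, -0.4883, 1.4166], [0.0, 0.0, 0.0, 1.0]]
side 55.78555382863158 252.94403445510568 191.63328720944514 [[-0.0432, 0.999, 0.0145, 0.0141], [0.8468, 0.0443, -0.5301, -0.3368], [-0.5302, -0.0106, -0.8478, 1.6042], [0.0, 0.0, 0.0, 1.0]]
```

View pics/scene0.png

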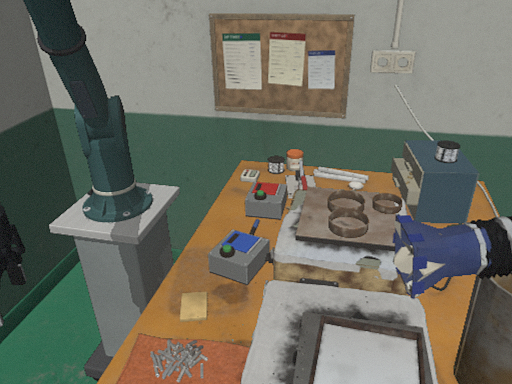

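View pics/side0.png

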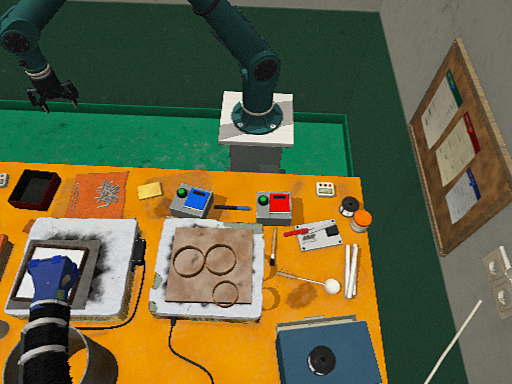

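```bash
python3 - <<'E'
import cv2,numpy as np
a=cv2.imread("pics/side0.png")[170:235,150:330];b=cv2.imread("pics/scene0.png")[165:290,195:335]
cv2.imwrite("pics/z1.png",cv2.resize(a,None,fx=4.4,fy=4.4,interpolation=cv2.INTER_CUBIC))
cv2.imwrite("pics/z2.png",cv2.resize(b,None,fx=4.5,fy=4.5,interpolation=cv2.INTER_CUBIC))
E
```

```text
(no output)
```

View pics/z1.png

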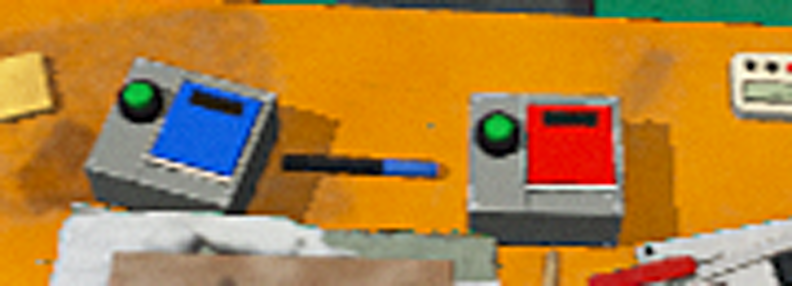

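View pics/z2.png

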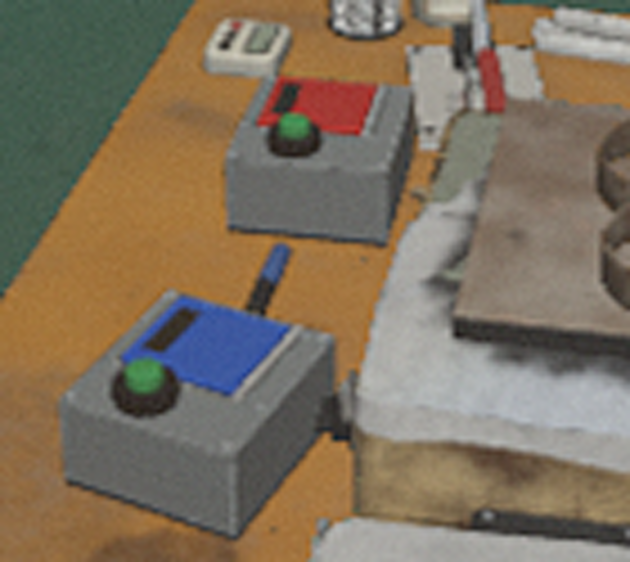

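```bash
cat > h.py <<'E'
import cv2,numpy as np
from workcell import bot
def cam(n):
    m=bot.camera_model(n);return m
def ray(m,u,v):
    f=192/np.tan(np.radians(m["vertical_fov"]/2));T=np.array(m["world_to_cam"]);R=T[:3,:3]
    d=R.T@np.array([(u-m["cx"])/f,(v-m["cy"])/f,1]);return -R.T@T[:3,3],d
def onz(m,u,v,z):
    c,d=ray(m,u,v);return c+d*(z-c[2])/d[2]
def tri(rs):
    A=0;b=0
    for c,d in rs:
        d=d/np.linalg.norm(d);P=np.eye(3)-np.outer(d,d);A=A+P;b=b+P@c
    return np.linalg.solve(A,b)
E
python3 - <<'E'
from h import *
roi={"side":(245,300,185,228),"scene":(245,290,178,222)}
G={}
for n,(u0,u1,v0,v1) in roi.items():
    m=cam(n);im=cv2.imread(f"pics/{n}0.png");hsv=cv2.cvtColor(im,cv2.COLOR_BGR2HSV)
    R=np.zeros(im.shape[:2],np.uint8);R[v0:v1,u0:u1]=1
    H,S,V=cv2.split(hsv)
    red=((H<5)|(H>172))&(S>150)&(V>90)&(R>0)
    gr=(H>45)&(H<80)&(S>120)&(V>80)&(R>0)
    def c(k):
        v,u=np.nonzero(k);return u.mean(),v.mean(),len(u)
    print(n,"red",c(red),"green",c(gr)); G[n]=ray(m,*c(gr)[:2])
    print(" button top at z.081",onz(m,*c(gr)[:2],.081))
    hull=cv2.convexHull(np.argwhere(red)[:,::-1].astype(np.float32))
    rect=cv2.minAreaRect(hull);q=cv2.boxPoints(rect)
    hm=np.zeros_like(R);cv2.fillConvexPoly(hm,hull.astype(int),1)
    dark=(hm>0)&(V<70)
    dk=c(dark); print(" pad",dk,onz(m,*dk[:2],.064)); G[n+"p"]=ray(m,*dk[:2])
    ap=cv2.approxPolyDP(hull,3,True)[:,0]
    for p in ap: print("  corner",p,onz(m,*p,.0635).round(4))
print("tri green",tri([G["side"],G["scene"]]),"pad",tri([G["sidep"],G["scenep"]]))
E
```

```text
side red (np.float64(279.13564668769715), np.float64(203.17981072555204), 317) green (np.float64(262.57575757575756), np.float64(199.3030303030303), 33)
 button top at z.081 [0.47839977 0.03944129 0.081     ]
 pad (np.float64(279.2173913043478), np.float64(196.56521739130434), 23) [0.45362897 0.09941784 0.064     ]
  corner [289. 211.] [0.5111 0.1342 0.0635]
  corner [270. 211.] [0.5145 0.0673 0.0635]
  corner [270. 194.] [0.4442 0.066  0.0635]
  corner [288. 194.] [0.4408 0.1312 0.0635]
scene red (np.float64(266.96153846153845), np.float64(188.03296703296704), 182) green (np.float64(259.75), np.float64(191.75), 12)
 button top at z.081 [0.47264222 0.03388592 0.081     ]
 pad (np.float64(258.8095238095238), np.float64(187.1904761904762), 21) [0.4555343  0.09252894 0.064     ]
  corner [277. 184.] [0.5076 0.1266 0.0635]
  corner [274. 194.] [0.5115 0.0599 0.0635]
  corner [252. 192.] [0.4419 0.0582 0.0635]
  corner [257. 182.] [0.4413 0.127  0.0635]
tri green [0.47308149 0.03973779 0.07643691] pad [0.45291673 0.09952429 0.06075383]
```

Request:
send_rows(
  steps=[0.017, 0.037, 0, 0.06, 0.017, 0.037, 0, 0.06, 0.017, 0.037, 0, 0.06, 0.017, 0.037, 0, 0.06, 0.017, 0.037, 0, 0.06],
  jaw=0,
)

```text
t: 0.52
tool_pos: [0.3181, -0.5014, 0.2271]
eef_rot: [179.5, -0.1, -53.7]
contact_force: [0.4, -0.1, -0.7]
grip_width: 0.0255
```

Request:
send_rows(
  steps=[0.017, 0.037, 0, 0.06, 0.017, 0.037, 0, 0.06, 0.017, 0.037, 0, 0.06, 0.017, 0.037, 0, 0.06, 0.017, 0.037, 0, 0.06],
)

```text
t: 0.93
tool_pos: [0.4018, -0.3104, 0.2259]
eef_rot: [179.5, 0.1, -35.7]
contact_force: [0.9, -0.5, -0.2]
grip_width: 0.0001
```

Remaining: (0.05, 0.41), turn about 36° (aim yaw ≈ +2°).

Request:
send_rows(
  steps=[0.01, 0.039, 0, 0.065, 0.01, 0.039, 0, 0.065, 0.01, 0.039, 0, 0.065, 0.01, 0.039, 0, 0.065, 0.01, 0.039, 0, 0.065],
)

```text
t: 1.35
tool_pos: [0.4527, -0.1086, 0.2258]
eef_rot: [179.5, 0.0, -16.1]
contact_force: [0.1, 0.4, -0.2]
grip_width: 0.0002
```

Request:
send_rows(
  steps=[0, 0.03, 0, 0.065, 0, 0.03, 0, 0.065, 0, 0.03, 0, 0.065, 0, 0.03, 0, 0.065, 0, 0, 0, 0],
)

```text
t: 1.77
tool_pos: [0.4539, 0.0274, 0.2263]
eef_rot: [179.8, -0.2, 0.5]
contact_force: [-0.2, -0.8, 0.3]
grip_width: 0.0004
```

```bash
python3 - <<'E'
from h import *
m=cam("wrist");o=bot.get_obs();print(o["t"],np.round(o["tool_pos"],4),np.round(o["eef_rot"],2))
im=bot.read_camera("wrist");cv2.imwrite("pics/w1.png",im[:,:,::-1])
import pickle;pickle.dump(m,open("w1.pkl","wb"))
print(ray(m,256,192))
E
```

```text
1.7667 [0.4539 0.0274 0.2263] [ 1.7979e+02 -1.7000e-01  5.2000e-01]
(array([0.45176227, 0.10300509, 0.36802786]), array([ 0.00822997, -0.30498792, -0.95236687]))
```

View pics/w1.png

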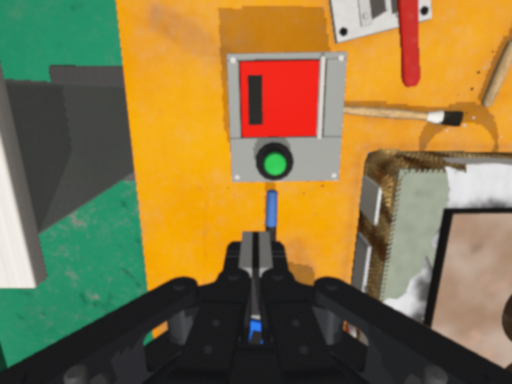

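```bash
python3 - <<'E'
from h import *
import pickle
m=pickle.load(open("w1.pkl","rb"));im=cv2.imread("pics/w1.png");H,S,V=cv2.split(cv2.cvtColor(im,cv2.COLOR_BGR2HSV))
def big(k,box):
    u0,u1,v0,v1=box;z=np.zeros(k.shape,np.uint8);z[v0:v1,u0:u1]=k[v0:v1,u0:u1]
    n,l,s,c=cv2.connectedComponentsWithStats(z);i=1+np.argmax(s[1:,4]);return s[i],c[i],(l==i).astype(np.uint8)
s,c,k=big((V<70),(243,268,68,130));print("pad",s,c,onz(m,*c,.064).round(4))
pr=cv2.minAreaRect(np.argwhere(k>0)[:,::-1].astype(np.float32));print([onz(m,*p,.064).round(4).tolist() for p in cv2.boxPoints(pr)])
s,c,k=big((H>45)&(H<80)&(S>120),(250,300,140,185));print("green",s,c,onz(m,*c,.081).round(4))
s,c,k=big(((H<5)|(H>172))&(S>150),(225,340,50,140))
ap=cv2.approxPolyDP(cv2.convexHull(np.argwhere(k>0)[:,::-1].astype(np.float32)),5,True)[:,0]
P=[onz(m,*p,.0635).round(4).tolist() for p in ap];print(ap.tolist(),P)
E
```

```text
pad [249  76  12  47 532] [254.81015038  98.60714286] [0.4524 0.0985 0.064 ]
[[0.4468, 0.1186, 0.064], [0.457, 0.1187, 0.064], [0.4576, 0.0768, 0.064], [0.4469, 0.0767, 0.064]]
green [263 151  24  25 458] [274.51091703 163.22270742] [0.4716 0.04   0.081 ]
[[317.0, 60.0], [315.0, 134.0], [242.0, 136.0], [240.0, 62.0]] [[0.5091, 0.133, 0.0635], [0.5117, 0.0657, 0.0635], [0.4401, 0.0632, 0.0635], [0.4385, 0.1306, 0.0635]]
```

Request:
send_rows(
  steps=[0, 0.0237, 0, 0.015, 0, 0.0237, -0.01, 0, 0, 0.0237, -0.04, 0, 0, 0, -0.04, 0, 0, 0, -0.035, 0],
)

```text
t: 2.23
tool_pos: [0.4615, 0.0926, 0.1073]
eef_rot: [179.8, -1.3, 0.4]
contact_force: [-0.6, -0.5, -0.9]
grip_width: -0.0002
```

Request:
send_rows(
  steps=[0, 0, 0, 0],
)

```text
t: 2.32
tool_pos: [0.4581, 0.091, 0.1025]
eef_rot: [179.6, -0.7, 0.4]
contact_force: [-1.3, -1.0, 0.1]
grip_width: 0.0001
```

Request:
send_rows(
  steps=[-0.005, 0.007, -0.008, 0, -0.001, 0.001, -0.004, 0, 0, 0, 0, 0],
)

```text
t: 2.57
tool_pos: [0.452, 0.0952, 0.09]
eef_rot: [179.3, -0.5, 0.1]
contact_force: [-0.2, 0.1, -0.2]
grip_width: -0.0003
```

Request:
send_rows(
  steps=[0.001, 0.003, -0.006, 0.005, 0, 0, -0.006, 0, 0, 0, 0, 0],
)

```text
t: 2.82
tool_pos: [0.456, 0.0964, 0.0805]
eef_rot: [179.3, -0.8, 0.2]
contact_force: [0.3, -0.1, -0.3]
grip_width: 0.0
```

```bash
python3 - <<'E'
from h import *
o=bot.get_obs();print(o["t"],np.round(o["tool_pos"],4),np.round(o["eef_rot"],2),o["contact_force"])
im=bot.read_camera("wrist");cv2.imwrite("pics/w2.png",im[:,:,::-1])
E
```

```text
2.8167 [0.456  0.0964 0.0805] [ 1.7933e+02 -8.3000e-01  1.5000e-01] [ 0.30141438 -0.09377789 -0.34060623]
```

View pics/w2.png

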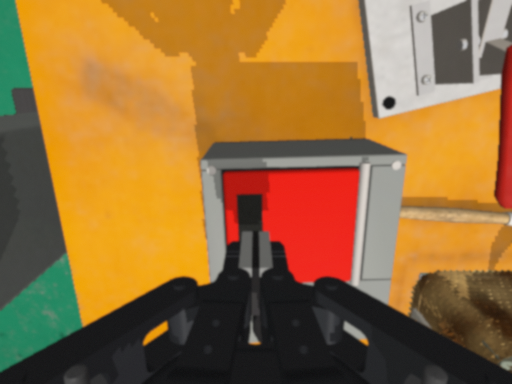

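Request:
send_rows(
  steps=[-0.003, 0.002, -0.005, 0, 0, 0, -0.004, 0, 0, 0, 0, 0],
)

```text
t: 3.12
tool_pos: [0.4545, 0.0984, 0.0724]
eef_rot: [179.4, -1.1, 0.1]
contact_force: [-0.2, -0.4, -0.2]
grip_width: -0.0002
```

Request:
send_rows(
  steps=[-0.001, 0, -0.004, 0, 0, 0, -0.002, 0],
)

```text
t: 3.28
tool_pos: [0.4535, 0.0985, 0.0663]
eef_rot: [179.4, -1.1, 0.1]
contact_force: [-0.9, 0.5, 0.3]
grip_width: 0.0001
```

Request:
send_rows(
  steps=[0, 0, -0.002, 0],
)

```text
t: 3.37
tool_pos: [0.4534, 0.0985, 0.064]
eef_rot: [179.4, -1.1, 0.1]
contact_force: [0.5, -0.6, -0.3]
grip_width: 0.0
```

Request:
send_rows(
  steps=[0, 0, -0.002, 0],
)

```text
t: 3.45
tool_pos: [0.4534, 0.0985, 0.0618]
eef_rot: [179.4, -1.1, 0.1]
contact_force: [0.1, -0.6, 4.7]
grip_width: -0.0002
```

Request:
send_rows(
  steps=[0, 0, -0.002, 0],
)

```text
t: 3.53
tool_pos: [0.4534, 0.0985, 0.0597]
eef_rot: [179.4, -1.1, 0.1]
contact_force: [-2.1, -0.6, 4.6]
grip_width: -0.0
```

Request:
send_rows(
  steps=[0, 0, -0.001, 0],
)

```text
t: 3.62
tool_pos: [0.4535, 0.0985, 0.0589]
eef_rot: [179.3, -1.1, 0.1]
contact_force: [-2.7, -0.8, 18.2]
grip_width: -0.0002
```

Request:
send_rows(
  steps=[0, 0, 0.035, 0, 0, 0, 0.04, 0, 0, 0, 0.04, 0, 0, 0, 0.04, 0, 0, 0, 0.02, 0],
)

```text
t: 4.03
tool_pos: [0.4478, 0.0981, 0.2336]
eef_rot: [179.1, -0.1, 0.3]
contact_force: [0.2, -0.2, -0.0]
grip_width: -0.0
```

Request:
send_rows(
  steps=[0, -0.025, 0, 0, 0, -0.025, 0, 0, 0, -0.01, 0, 0, 0, 0, 0, 0, 0, 0, 0, 0],
)

```text
t: 4.45
tool_pos: [0.4521, 0.0381, 0.2409]
eef_rot: [179.3, -1.1, 0.4]
contact_force: [-0.9, 1.0, -0.2]
grip_width: -0.0003
```

Request:
send_rows(
  steps=[0, 0, 0, 0, 0, 0, 0, 0, 0, 0, 0, 0, 0, 0, 0, 0, 0, 0, 0, 0],
)

```text
t: 4.87
tool_pos: [0.4513, 0.0417, 0.2395]
eef_rot: [179.4, -0.9, 0.7]
contact_force: [-0.2, -0.7, -0.9]
grip_width: 0.0003
```

```bash
python3 - <<'E'
from h import *
import pickle
m=cam("wrist");o=bot.get_obs();print(o["t"],np.round(o["tool_pos"],4),np.round(o["eef_rot"],2),o["contact_force"])
im=bot.read_camera("wrist");cv2.imwrite("pics/w3.png",im[:,:,::-1]);pickle.dump(m,open("w3.pkl","wb"))
im=bot.read_camera("side");cv2.imwrite("pics/s3.png",cv2.resize(im[170:235,150:330,::-1],None,fx=4,fy=4))
E
```

```text
4.8667 [0.4513 0.0417 0.2395] [179.38  -0.9    0.68] [-0.23926669 -0.73278931 -0.8632805 ]
```

View pics/w3.png

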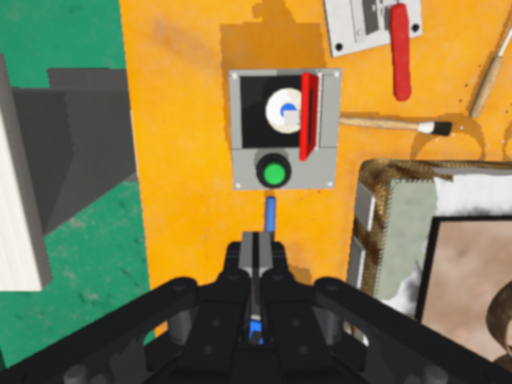

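View pics/s3.png

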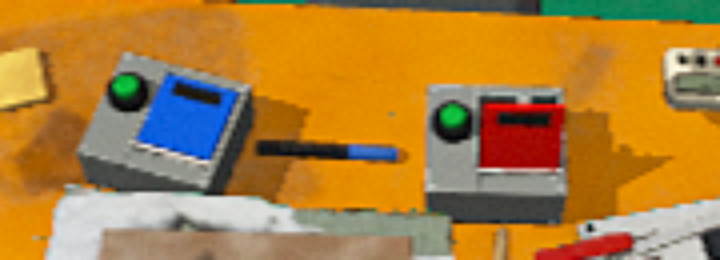

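Request:
send_rows(
  steps=[0, 0, 0, 0, 0, 0, 0, 0, 0, 0, 0, 0, 0, 0, 0, 0, 0, 0, 0, 0],
)

```text
t: 5.38
tool_pos: [0.4514, 0.042, 0.2395]
eef_rot: [179.4, -0.9, 0.7]
contact_force: [0.1, -1.0, -0.2]
grip_width: 0.0002
```

Request:
send_rows(
  steps=[0, 0, 0, 0, 0, 0, 0, 0, 0, 0, 0, 0, 0, 0, 0, 0, 0, 0, 0, 0],
)

```text
t: 5.8
tool_pos: [0.4514, 0.0418, 0.2395]
eef_rot: [179.4, -0.9, 0.7]
contact_force: [0.3, 0.4, -1.2]
grip_width: -0.0001
```

Request:
send_rows(
  steps=[0, 0, 0, 0, 0, 0, 0, 0, 0, 0, 0, 0, 0, 0, 0, 0, 0, 0, 0, 0],
)

```text
t: 6.22
tool_pos: [0.4514, 0.0417, 0.2396]
eef_rot: [179.4, -0.9, 0.7]
contact_force: [-0.4, -0.0, 0.2]
grip_width: 0.0001
```

Request:
send_rows(
  steps=[0, 0, 0, 0, 0, 0, 0, 0, 0, 0, 0, 0, 0, 0, 0, 0, 0, 0, 0, 0],
)

```text
t: 6.63
tool_pos: [0.4514, 0.0417, 0.2396]
eef_rot: [179.4, -0.9, 0.7]
contact_force: [0.0, 0.6, -0.4]
grip_width: 0.0003
```

Request:
send_rows(
  steps=[0, 0, 0, 0, 0, 0, 0, 0, 0, 0, 0, 0, 0, 0, 0, 0, 0, 0, 0, 0],
)

```text
t: 7.05
tool_pos: [0.4514, 0.0417, 0.2396]
eef_rot: [179.4, -0.9, 0.7]
contact_force: [0.2, -0.3, -0.8]
grip_width: -0.0
```

Request:
send_rows(
  steps=[0, 0, 0, 0, 0, 0, 0, 0, 0, 0, 0, 0, 0, 0, 0, 0, 0, 0, 0, 0],
)

```text
t: 7.47
tool_pos: [0.4514, 0.0417, 0.2396]
eef_rot: [179.4, -0.9, 0.7]
contact_force: [-0.4, -0.1, -0.4]
grip_width: 0.0002
```

```bash
python3 - <<'E'
from h import *
m=cam("wrist");o=bot.get_obs();print(o["t"],np.round(o["tool_pos"],4),np.round(o["eef_rot"],2),o["contact_force"])
im=bot.read_camera("wrist")[:,:,::-1];cv2.imwrite("pics/w4.png",im)
H,S,V=cv2.split(cv2.cvtColor(im.copy(),cv2.COLOR_BGR2HSV))
def c(k,b):
    z=np.zeros(k.shape,np.uint8);z[b[2]:b[3],b[0]:b[1]]=k[b[2]:b[3],b[0]:b[1]]
    n,l,s,cc=cv2.connectedComponentsWithStats(z);i=1+np.argmax(s[1:,4]);return s[i],cc[i]
s,p=c((H>45)&(H<80)&(S>120),(250,300,150,200));print("green",s,p,onz(m,*p,.081).round(4))
s,p=c(((H<5)|(H>172))&(S>150),(290,325,60,165));print("hatch",s,p)
print("free edge @z.132",onz(m,s[0],s[1]+s[3],.132),onz(m,s[0],s[1],.132))
E
```

```text
7.4667 [0.4514 0.0417 0.2396] [179.38  -0.92   0.68] [-0.43159992 -0.06583873 -0.44564675]
green [263 162  23  23 413] [273.72154964 172.99757869] [0.4716 0.0402 0.081 ]
hatch [ 298   73   20   88 1247] [307.36327185 113.77626303]
free edge @z.132 [0.48719291 0.0638583  0.132     ] [0.48354643 0.13189235 0.132     ]
```

View pics/w4.png

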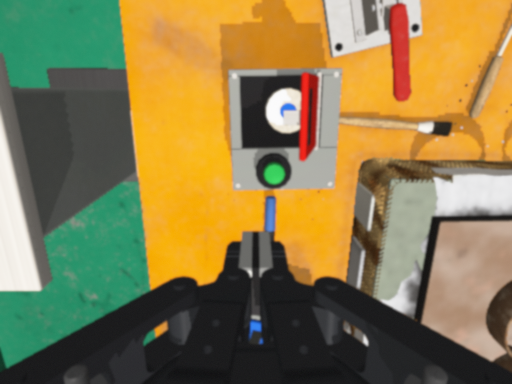

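Request:
send_rows(
  steps=[0.01, -0.002, -0.01, 0, 0.009, -0.002, -0.03, 0, 0, 0, -0.035, 0, 0, 0, -0.035, 0, 0, 0, -0.01, 0],
)

```text
t: 7.93
tool_pos: [0.4772, 0.0384, 0.1203]
eef_rot: [179.5, -1.9, 0.6]
contact_force: [-1.2, -0.4, 0.6]
grip_width: -0.0001
```

Request:
send_rows(
  steps=[0, 0, 0, 0],
)

```text
t: 8.02
tool_pos: [0.4758, 0.0383, 0.118]
eef_rot: [179.5, -1.6, 0.6]
contact_force: [0.4, 0.8, 0.4]
grip_width: -0.0
```

Request:
send_rows(
  steps=[-0.004, -0.001, -0.01, 0, -0.001, 0, -0.01, 0, 0, 0, -0.004, 0, 0, 0, 0, 0],
)

```text
t: 8.35
tool_pos: [0.4721, 0.0377, 0.0942]
eef_rot: [179.5, -1.7, 0.6]
contact_force: [-0.1, 0.1, 0.4]
grip_width: 0.0004
```

```bash
python3 - <<'E'
from h import *
o=bot.get_obs();print(o["t"],np.round(o["tool_pos"],4),np.round(o["eef_rot"],2),o["contact_force"])
im=bot.read_camera("wrist");cv2.imwrite("pics/w5.png",im[:,:,::-1])
E
```

```text
8.35 [0.4721 0.0377 0.0942] [179.47  -1.68   0.61] [-0.12263404  0.09594649  0.4219098 ]
```

View pics/w5.png

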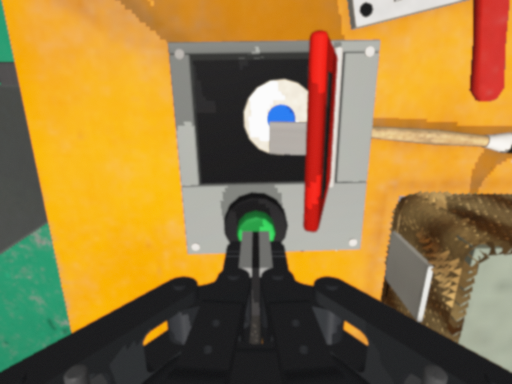

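Request:
send_rows(
  steps=[0, 0.001, -0.005, 0, 0, 0, -0.005, 0],
)

```text
t: 8.57
tool_pos: [0.4746, 0.0392, 0.0863]
eef_rot: [179.5, -2.0, 0.6]
contact_force: [-0.4, -0.1, 0.3]
grip_width: 0.0001
```

Request:
send_rows(
  steps=[0, 0, -0.003, 0],
)

```text
t: 8.65
tool_pos: [0.4751, 0.0392, 0.0834]
eef_rot: [179.5, -2.1, 0.6]
contact_force: [-0.9, 0.1, -0.7]
grip_width: 0.0002
```

Request:
send_rows(
  steps=[0, 0, -0.002, 0],
)

```text
t: 8.73
tool_pos: [0.4754, 0.0393, 0.0813]
eef_rot: [179.5, -2.1, 0.6]
contact_force: [-0.3, -1.1, -0.6]
grip_width: 0.0
```

Request:
send_rows(
  steps=[0, 0, -0.002, 0],
)

```text
t: 8.82
tool_pos: [0.4754, 0.0393, 0.0793]
eef_rot: [179.5, -2.1, 0.6]
contact_force: [-0.4, 0.5, 1.8]
grip_width: -0.0001
```

Request:
send_rows(
  steps=[0, 0, -0.002, 0],
)

```text
t: 8.9
tool_pos: [0.4754, 0.0393, 0.0773]
eef_rot: [179.5, -2.1, 0.6]
contact_force: [-0.5, 0.3, 3.5]
grip_width: 0.0001
```

Request:
send_rows(
  steps=[0, 0, -0.0015, 0],
)

```text
t: 8.98
tool_pos: [0.4754, 0.0393, 0.0758]
eef_rot: [179.5, -2.1, 0.6]
contact_force: [-1.3, -0.4, 16.9]
grip_width: -0.0002
```

Request:
send_rows(
  steps=[0, 0, 0, 0],
)

```text
t: 9.07
tool_pos: [0.4754, 0.0393, 0.0762]
eef_rot: [179.5, -2.1, 0.6]
contact_force: [-0.6, -0.2, 6.4]
grip_width: -0.0001
```

Request:
send_rows(
  steps=[0, 0, 0.015, 0, 0, 0, 0.03, 0, -0.003, -0.002, 0.035, 0, -0.003, -0.005, 0.035, 0, -0.003, -0.01, 0.03, 0],
)

```text
t: 9.48
tool_pos: [0.4621, 0.0241, 0.2201]
eef_rot: [179.5, -1.3, 0.9]
contact_force: [0.8, -0.3, 0.8]
grip_width: -0.0003
```

Request:
send_rows(
  steps=[0, -0.02, 0.01, 0, 0, -0.02, 0, 0, 0, 0, 0, 0, 0, 0, 0, 0, 0, 0, 0, 0],
)

```text
t: 9.9
tool_pos: [0.4655, -0.0182, 0.2378]
eef_rot: [179.4, -2.2, 0.8]
contact_force: [0.0, -0.2, -0.6]
grip_width: -0.0001
```

```bash
python3 - <<'E'
from h import *
m=cam("wrist");o=bot.get_obs();print(o["t"],np.round(o["tool_pos"],4),np.round(o["eef_rot"],2),o["contact_force"])
im=bot.read_camera("wrist")[:,:,::-1].copy();s=bot.read_camera("side")[:,:,::-1]
cv2.imwrite("pics/e.png",np.vstack([cv2.resize(im,(400,300)),cv2.resize(s[165:240,150:350],(400,150))]))
H,S,V=cv2.split(cv2.cvtColor(im,cv2.COLOR_BGR2HSV))
k=((H>45)&(H<80)&(S>120)).astype(np.uint8);k[:,:200]=0;k[:,340:]=0;k[240:]=0
n,l,st,cc=cv2.connectedComponentsWithStats(k);i=1+np.argmax(st[1:,4]);print(st[i],onz(m,*cc[i],.081))
E
```

```text
9.9 [ 0.4655 -0.0182  0.2378] [179.43  -2.24   0.79] [ 0.04036868 -0.17580339 -0.60766625]
[246 101  24  25 475] [0.47184993 0.03909824 0.081     ]
```

View pics/e.png

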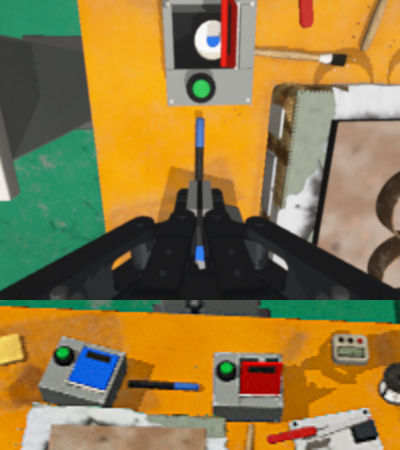

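```bash
python3 -c "
from workcell import bot
print(bot.job_done())"
```

```text
the job is handed in; nothing more can be done
None
```

The red hatch is open, its green button has been pressed once all the way in, and I handed the job in at about 10 s.

- **Hatch:** I pressed the pad once with closed fingertips at about (0.453, 0.0985). It reached the rigid stop at about 18 N, and I lifted straight off. The hatch was seen fully open at t = 4.9 s and still open at t = 7.5 s, with nothing touching the sampler in between.
- **Button:** I then pressed it to its end stop (3.5 N rising to 16.9 N at TCP z = 0.0758) and released it.
- **Last checks:** The final pictures show the red hatch still up and the blue hatch shut. The red button measured within about 1 mm of where it was, so the sampler has not moved noticeably. By eye, the marker, timer, spool and bronze block look where they were. The orange-capped jar was outside the last pictures, but the arm never went near it. The force on the tool read about 0.

None of the checks failed. On the button press the tip landed about 3–4 mm off centre in x and tilted about 2°, still on the button.

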